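# Turn the drained flux pot right way up and lid it

### The job

The blue eight-sided pot has drained upside down in the metal tray. Lay it on its side and let go of it, take it again the other way, stand it mouth-up wholly on the round cork mat, then put its blue lid on so that it sits down flat in the mouth. Set the pot down each time rather than dropping it, and leave the other things on the bench where they are.

Things in the scene. Friction and masses are not known exactly. Their poses are not given: they have to be found in the camera images.
- cup: Blue pot, eight-sided prism, open at one end: 60 mm over flats, 65 over corners, 72 tall, walls 4, bottom 5 mm thick, 0.25 kg. Laid on a flat it does not roll. Origin: centre of the open mouth, in the rim plane; z runs from the mouth to the closed bottom (up at the start, down in the end). x is normal to a flat; flats every 45 degrees. Starts on the tray floor.
- lid: Pot lid, 0.12 kg. Origin: centre of its underside, z up: steel plug 44 mm diameter from 0 to 7 mm (goes into the 52 mm wide mouth), blue disc 74 mm diameter from 7 to 13 mm, dark wooden round knob 24 mm diameter from 13 to 39 mm. Starts knob-up on the bench between tray and mat. On the pot its origin lies 7 mm inside the mouth.
- tray: Shallow aluminium tray fixed to the bench, 240 mm (its x) by 320 mm (its y), 24 mm tall with upright 4 mm walls and a 4 mm thick floor. Origin at the centre of its underside, on the bench. It stands on the left or on the right.
- mat: Round cork mat fixed to the bench on the other side from the tray, 150 mm diameter, 6 mm thick. Origin at the centre of its underside; its top is at z = 6 mm.
- jar: Bystander in the tray: upright amber glass jar with black cap, 56 mm diameter, 105 mm tall. Origin at the centre of its underside.
- dish: Bystander in the tray: white ceramic dish, 80 mm diameter, 30 mm tall. Origin at the centre of its underside.
- mandrel: Bystander beside the mat: steel mandrel stand, round foot 70 mm diameter and 16 mm tall, with an upright tapering rod (24 to 16 mm diameter) up to 160 mm. Origin at the centre of its underside.
- block: Bystander beside the mat: dark wooden block, 85 (x) by 60 (y) by 28 mm tall, a small brass ring on it (34 mm with it). Origin at the centre of its underside.
- tin: Bystander beside the mat: closed yellow tin with a steel lid, 70 mm diameter, 57 mm tall. Origin at the centre of its underside.
- pliers: Bystander lying on the bench beyond the lid: pliers with orange handles, 150 mm long along x, 52 mm wide, 14 mm tall. Origin in the middle on the bench.
Mind the look-alikes: they are no part of the job. What is shaped like the lid but purple is not meant. Of the things like the mat, leave any that is yellow; of the rest the larger one is meant.

How it is judged:
By the outcome, as a careful person would: the job done as asked, in the order asked, and still so for the second after the job is handed in, with the robot touching nothing.
It also fails if it takes over 72 s, if anything falls off the work surface, if the arm or the gripper's body presses on something with over 40 N, if the wrist force passes 120 N, or if a joint passes its speed limit or range.

### The arm

A 6-joint arm with a two-finger parallel gripper is mounted at the origin on the work surface. World frame = base frame: x ahead of the robot, y to its left, z up, the work surface at z = 0. Lengths are in m, angles in rad, forces in N, time in s.
With the tool pointing down it reaches from about 0.375 to 0.9 m from the base axis. Payload 3.1 kg.
Tool frame: the origin (TCP) lies between the finger pads; the fingertips stand 17 mm ahead of it and the grasp point (between the pads) lies 2 mm behind it; z points along the fingers, y is the line along which they close (so a half turn about z gives the same grasp; the last joint's range is limited). The gripper opens to 85 mm and grips with 20 to 120 N. Pads are 22 mm wide; open, the fingers measure 114 mm over their backs; the gripper's body (76 mm by 85 mm) begins 54 mm behind the grasp point. The pads swing forward as they close: fully open they stand 13 mm farther back than shut.
Start: joints at [0.962, 0.527, 1.433, -0, 1.181, -0.178], TCP at [0.261, 0.568, 0.22] pointing down, gripper open.
Joint ranges: [-3.08, 3.08], [-0.75, 2.2], [0.22, 2.44], [-1.43, 4.57], [0, 2.65], [-2.85, 2.85]. Speed limits (rad/s): [2.79, 2.79, 3.14, 3.14, 3.14, 3.14].

### API

Orientations are given as a unit quaternion [x, y, z, w].
In Python, from station import sense, vision, order gives the robot as it stands.
- The arm moves only by the shell command python3 -m crank 'ROWS' [OPENING] [FORCE]. ROWS is JSON, a list of rows, each an object with "dp": the shift along the world's x, y, z in units of 30 mm (1.0 is 30 mm), a list of three; "angular": the turn, a rotation vector about the world's x, y, z in degrees, a list of three. In form: [{"dp": [dx, dy, dz], "angular": [ax, ay, az]}, ...]. A call has 1 to 20 rows; each row shifts and turns the commanded pose from where the row before left it; what a row does not reach is not made up. A row lasts 1/10 s, in which the tool goes at most 50 mm and 8.59 degrees, less where a joint would pass 70% of its speed; a pose out of reach is approached as far as the arm can. A call is refused whole if a number of a shift passes 1 or a number of a turn 8.59, either way. A call with a gripper value outside its range is refused whole. OPENING is the closure, from 0 (fully open) to 1 (shut), set as the call begins (- or left out, the last holds). The fingers move at their own pace and stop on an object; FORCE is the grip in N (left out, the last holds). Time passes only in rows, so rows that do not move let the fingers close. It gives the time, the measured TCP pose, the force, the opening and the grip force at its end, in the units of the state.
- sense(): the state, without advancing time (a new reading comes with each control period).
- vision.snapshot(name): name is "scene" or "top" or "wrist"; returns a dict with "image" (400x640x3 uint8, blue, green, red), "range_z" (400x640 float32, m along the optical axis (not along the pixel's ray), 0 where there is no reading), "mtx" (3x3 intrinsics, pixels), "pose" (4x4, takes a point from camera to world coordinates); the wrist camera has in their place "mount" (4x4, takes a point from camera to tool coordinates, whose origin is the TCP and whose axes are the flange's). Camera axes: x right, y down, z forward; pixel columns grow to the right and rows downward; lengths in m; the calibration is good to about 2 mm. The wrist camera is an equidistant fisheye: a pixel r from the principal point sees the ray r / f radians off the axis. A picture is of the moment at which its call begins: read the wrist's pose just before it.
- order.sign_off(): hands the job in; it is judged then, once.
The state is a dict: "t": time; "q": joint angles; "qd": joint speeds; "tau": joint torques, N m; "tcp_pos": TCP position; "tool_rot": TCP orientation; "force": force on the tool from outside, world axes, zero at the start; "ft_torque": the same for the moment, N m; "finger_gap": opening from 0.0 (shut) to 1.0 (fully open); "gripper_force": force on a finger pad.
Only numpy, scipy, OpenCV 4.12 (cv2) and the standard library are available. Lean on these libraries where they do the work, as an engineer would, in place of code of your own. Each camera call takes 0.05 s, during which the arm holds its last target. There are 200 camera calls.

## Working session

There is one attempt and no reset: what is moved stays moved. The work goes in short steps, Python scripts to look and compute and a shell command to move; the robot and the scene stay as the last step left them, time stands still between calls to the robot, and variables do not carry over. Pictures are saved under pics/ and viewed, at most 10 in all, crops included, and the job is handed in when it is done.

```bash
mkdir -p pics; ls
cat > h.py <<'E'
import numpy as np, cv2
from station import sense, vision, order
def pts(s):
    d=s["range_z"];K=s["mtx"];v,u=np.mgrid[:d.shape[0],:d.shape[1]]
    c=np.stack([(u-K[0,2])/K[0,0]*d,(v-K[1,2])/K[1,1]*d,d],-1)
    T=s["pose"];return c@T[:3,:3].T+T[:3,3]
E
python3 - <<'E'
from h import *
for n in("scene","top"):
    s=vision.snapshot(n);np.savez(n+".npz",**s);cv2.imwrite(f"pics/{n}0.png",s["image"]);print(s["pose"].round(3),s["mtx"].round(1))
st=sense();print(st["t"],st["tcp_pos"],st["tool_rot"],st["force"])
E
```

```text
pics
[[ 0.176  0.639 -0.749  1.251]
 [ 0.984 -0.103  0.143 -0.144]
 [ 0.015 -0.762 -0.647  0.679]
 [ 0.     0.     0.     1.   ]] [[433.9   0.  321.2]
 [  0.  433.9 199.2]
 [  0.    0.    1. ]]
[[ 0.015 -0.981  0.193  0.332]
 [-1.    -0.02  -0.023  0.016]
 [ 0.027 -0.192 -0.981  0.934]
 [ 0.     0.     0.     1.   ]] [[379.4   0.  321.1]
 [  0.  379.4 199.4]
 [  0.    0.    1. ]]
0.1 [0.26053151 0.56733425 0.21931142] [ 2.13731612e-01  9.76891888e-01 -9.37807878e-04 -3.97708889e-04] [-0.1730618   0.08944825  0.47647038]
```

View pics/top0.png

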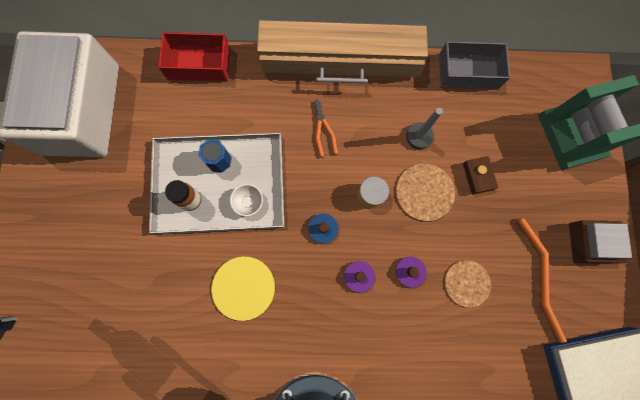

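View pics/scene0.png

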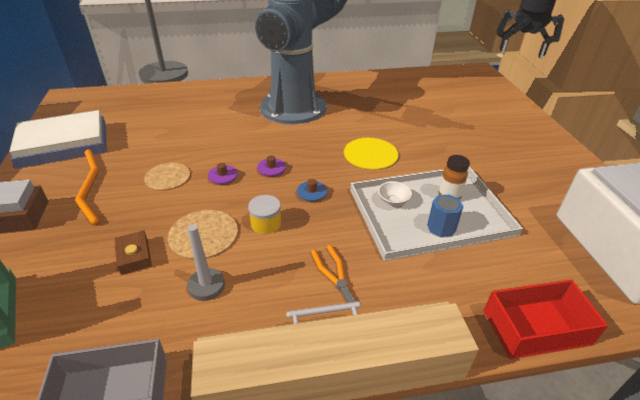

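The top view shows the tray on the left, with the pot at (215,155), the jar at (182,195) and the dish at (246,201).

- **Lid candidates:** blue (323,229), purple (359,277) and purple (411,272). The blue one is meant.
- **Mat candidates:** cork (425,192), a smaller cork (468,284) and yellow (243,288). The larger cork is meant.

Next I'll measure and confirm these in a crop.

```bash
cat >> h.py <<'E'
def seg(s,lo,hi,zlo,zhi,box=None):
    hsv=cv2.cvtColor(s["image"],cv2.COLOR_BGR2HSV);P=pts(s)
    m=(cv2.inRange(hsv,lo,hi)>0)&(s["range_z"]>0)&(P[...,2]>zlo)&(P[...,2]<zhi)
    if box: m[:box[1]]=0;m[box[3]:]=0;m[:,:box[0]]=0;m[:,box[2]:]=0
    return P[m],m
def circ(Q):
    (c,r)=cv2.minEnclosingCircle((Q[:,:2]*1000).astype(np.float32));return np.round(c,1),round(r,1),len(Q),np.round(np.median(Q[:,2])*1000,1)
def octang(Q):
    h=cv2.convexHull((Q[:,:2]*1000).astype(np.float32))[:,0];e=np.roll(h,-1,0)-h
    z=(np.hypot(*e.T)*np.exp(8j*np.arctan2(e[:,1],e[:,0]))).sum();return np.degrees(np.angle(z))/8,abs(z)/np.hypot(*e.T).sum()
E
python3 - <<'E'
from h import *
t=np.load("top.npz");s=np.load("scene.npz");t=dict(t);s=dict(s)
A=((95,80,40),(125,255,255))
for n,S,b in(("top",t,(190,130,240,180)),("scene",s,(420,185,470,245))):
    Q,m=seg(S,(90,30,20),(130,255,255),.068,.09,b);print(n,"pot top",circ(Q),Q.mean(0)*1000,octang(Q))
    Q,m=seg(S,(90,30,20),(130,255,255),.01,.09,b);print(' all',circ(Q),len(Q))
for n,S,b in(("top",t,(300,205,345,250)),("scene",s,(290,170,335,210))):
    Q,m=seg(S,*A,.005,.025,b);print(n,"lid",circ(Q),Q.mean(0)*1000)
    Q,m=seg(S,(0,0,0),(179,255,255),.03,.06,b);print("knob",circ(Q),Q.mean(0)*1000) if len(Q) else 0
P=pts(t)
for n,b,zl,zh in(("mat",(390,160,458,225),.003,.012),("smat",(440,255,495,310),.002,.012),("jar",(160,170,205,215),.09,.13),("dish",(225,180,270,220),.02,.05),("tin",(355,172,392,210),.05,.07),("mandrelfoot",(403,120,436,150),.01,.025),("block",(462,153,500,195),.02,.04),("tray",(145,130,290,238),.02,.028),("pliers",(310,95,340,158),.005,.02),("yellow",(205,250,280,325),-.01,.012)):
    Q,m=seg(S if 0 else t,(0,0,0),(179,255,255),zl,zh,b);print(n,circ(Q),(Q.min(0)*1000).round(),(Q.max(0)*1000).round())
im=t["image"][110:310,140:500];cv2.imwrite("pics/crop.png",cv2.resize(im,None,fx=2.2,fy=2.2,interpolation=cv2.INTER_CUBIC))
E
```

```text
top pot top (array([610. , 254.7]), 32.8, 300, np.float64(74.6)) [608.25851775 252.53625667  74.38604994] (np.float32(-5.589763), np.float32(0.73053527))
 all (array([610.7, 254.3]), 32.8, 500, np.float64(73.0)) 500
scene pot top (array([610.2, 254.4]), 33.1, 299, np.float64(75.7)) [617.21628101 250.76426353  75.02888322] (np.float32(-5.5264273), np.float32(0.45256367))
 all (array([611.6, 255.5]), 33.6, 894, np.float64(54.3)) 894
top lid (array([442.3, -10.8]), 36.4, 591, np.float64(11.5)) [441.48781856 -11.15392615  11.43896397]
knob (array([442. , -12.1]), 11.8, 80, np.float64(36.8)) [441.77762025 -12.06769883  36.82226844]
scene lid (array([443.9, -11.9]), 36.9, 328, np.float64(13.3)) [449.72836893 -14.51906468  13.27207173]
knob (array([444.6, -11.1]), 13.3, 72, np.float64(38.3)) [445.95151425 -12.45475761  37.22967292]
mat (array([ 542.2, -263.2]), 80.4, 2059, np.float64(4.7)) [ 467. -343.    3.] [ 613. -195.    9.]
smat (array([ 322.2, -361.1]), 83.8, 1124, np.float64(3.5)) [ 259. -423.    2.] [ 384. -296.    8.]
jar (array([507.6, 316.7]), 25.2, 437, np.float64(107.5)) [482. 292.  93.] [532. 342. 111.]
dish (array([504.8, 174.8]), 39.4, 386, np.float64(29.4)) [467. 137.  20.] [544. 214.  37.]
tin (array([ 529.6, -132. ]), 34.9, 653, np.float64(55.3)) [ 496. -167.   50.] [563. -97.  60.]
mandrelfoot (array([ 688.1, -259.3]), 35.4, 425, np.float64(14.4)) [ 654. -292.   10.] [ 723. -224.   25.]
block (array([ 583.7, -407.1]), 50.9, 805, np.float64(26.3)) [ 536. -445.   20.] [ 631. -370.   35.]
tray (array([550.9, 251. ]), 197.9, 957, np.float64(22.6)) [421.  85.  20.] [680. 418.  28.]
pliers (array([704.6,  -9.2]), 78.5, 443, np.float64(9.3)) [627. -45.   5.] [782.  14.  14.]
yellow (array([299.5, 181.4]), 125.9, 5602, np.float64(2.7)) [212.  89.  -6.] [388. 275.  11.]
```

View pics/crop.png

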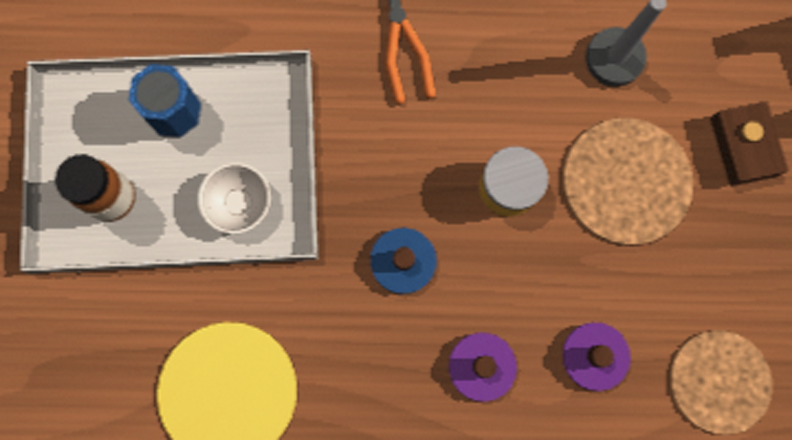

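The crop confirms the blue lid at (402,260) and the large cork mat at (628,182). Measured positions are pot (611,255), lid (443,-12) and mat (542,-263) mm. The flat normals lie at -5.5° mod 45°. I'll grasp with the tool leaning inward about 50° and the closing axis at azimuth 129.5°.

```bash
python3 -m crank '[{"dp":[0.85,-0.55,0],"angular":[0,0,8]},{"dp":[0.85,-0.55,0],"angular":[0,0,8]},{"dp":[0.85,-0.55,0],"angular":[0,0,8]},{"dp":[0.85,-0.55,0],"angular":[0,0,8]},{"dp":[0.85,-0.55,0],"angular":[0,0,8]},{"dp":[0.85,-0.55,0],"angular":[0,0,8]},{"dp":[0.85,-0.55,0],"angular":[0,0,8]},{"dp":[0.85,-0.55,0],"angular":[0,0,8.2]},{"dp":[0.85,-0.55,0],"angular":[-5.3,6.43,0]},{"dp":[0.85,-0.55,0],"angular":[-5.3,6.43,0]},{"dp":[0.85,-0.55,0],"angular":[-5.3,6.43,0]},{"dp":[0.85,-0.55,0],"angular":[-5.3,6.43,0]},{"dp":[0.85,-0.55,0],"angular":[-5.3,6.43,0]},{"dp":[0.85,-0.55,0],"angular":[-5.3,6.43,0]},{"dp":[0.85,-0.55,0],"angular":[0,0,0]},{"dp":[0.85,-0.55,0],"angular":[0,0,0]},{"dp":[0,0,0],"angular":[0,0,0]}]' 0 60
cat >> h.py <<'E'
from scipy.spatial.transform import Rotation as R
def rep():
    s=sense();M=R.from_quat(s["tool_rot"]).as_matrix()
    print("t %.2f"%s["t"],"tcp",(np.array(s["tcp_pos"])*1000).round(1),"q",np.round(s["q"],3),"z",M[:,2].round(3),"y",M[:,1].round(3),"gap",round(s["finger_gap"],3),"F",np.round(s["force"],1),"g",s["gripper_force"])
    return s,M
def turn(target_y_az,theta_in,az):
    "rotvec (deg, world) from the present tool pose to: closing axis y at target_y_az, leaning inward by theta_in, azimuth az of outward"
    s,M=rep();t,a,th=np.radians([target_y_az,az,theta_in])
    y=np.array([np.cos(t),np.sin(t),0]);z=np.array([-np.sin(th)*np.cos(a),-np.sin(th)*np.sin(a),-np.cos(th)])
    T=np.stack([np.cross(y,z),y,z],1);return np.degrees(R.from_matrix(T@M.T).as_rotvec()).round(2),z
E
python3 - <<'E'
from h import *
r,z=turn(129.5,50,39.5);print(r)
T=np.array([611,255,50])+2*z;print("d to 100 back",(T-100*z-np.array(sense()["tcp_pos"])*1000)/30,"100mm",z*100/30)
E
```

```text
t: 1.8
tcp_pos: [0.6677, 0.298, 0.2138]
tool_rot: [-0.304, 0.852, -0.142, -0.402]
force: [-1.4, 0.0, 0.1]
finger_gap: 0.999
gripper_force: 0.0
t 1.80 tcp [667.7 298.  213.8] q [ 0.368  1.224  0.222 -0.416  2.51  -2.12 ] z [-0.598 -0.487 -0.637] y [-0.633  0.775  0.002] gap 0.999 F [-1.4  0.   0.1] g 0.0
[ 0.21 -0.42  0.26]
d to 100 back [ 0.04198701  0.158506   -3.36058435] 100mm [-1.97032908 -1.62421395 -2.14262537]
```

```bash
cat > kin.py <<'E'
from h import *
from scipy.optimize import least_squares
D=[([.962,.527,1.433,0,1.181,-.178],[.2605,.5673,.2193],[.2137,.9769,-.0009,-.0004]),([.368,1.224,.222,-.416,2.51,-2.12],[.6677,.298,.2138],[-.304,.852,-.142,-.402])]
def fk(q,p):
    b,d1,L2,L3,Lt,e=p
    A=R.from_euler('z',q[0]);B=A*R.from_euler('y',q[1]);C=B*R.from_euler('y',q[2]);W=C*R.from_euler('z',SG[0]*q[3])*R.from_euler('y',q[4])*R.from_euler('z',SG[1]*q[5]+SG[2])
    return A.apply([0,b,d1])+B.apply([0,0,L2])+C.apply([e,0,L3])+W.apply([0,0,Lt]),W
SG=[1,1,np.pi/2]
E
python3 - <<'E'
import kin;from kin import *
for s4 in(1,-1):
  for s6 in(1,-1):
    for o in(0,np.pi/2,np.pi,-np.pi/2):
      kin.SG[:]=[s4,s6,o]
      er=[np.degrees((kin.fk(q,[0]*6)[1].inv()*R.from_quat(o_)).magnitude()) for q,p,o_ in D]
      if max(er)<8:
        f=least_squares(lambda x:np.concatenate([kin.fk(q,x)[0]-p for q,p,_ in D]+[.01*(x-[.11,.3,.35,.35,.2,0])]),[.11,.3,.35,.35,.2,0])
        print(kin.SG,er,f.x.round(4),[((kin.fk(q,f.x)[0]-p)*1000).round(1) for q,p,_ in D])
E
```

```text
[1, 1, 1.5707963267948966] [np.float64(0.14687057171301166), np.float64(0.029346142317614954)] [0.1106 0.2728 0.5844 0.3928 0.3044 0.1137] [array([ 0.1, -0.1, -0. ]), array([-0.1,  0.1,  0. ])]
```

```bash
cat >> kin.py <<'E'
PR=[.1106,.2728,.5844,.3928,.3044,.1137]
lo=np.array([-3.08,-.75,.22,-1.43,0,-2.85])+.02;hi=np.array([3.08,2.2,2.44,4.57,2.65,2.85])-.02
def tool(yaz,th):
    t,th=np.radians([yaz,th]);a=t-np.pi/2
    y=np.array([np.cos(t),np.sin(t),0]);z=np.array([-np.sin(th)*np.cos(a),-np.sin(th)*np.sin(a),-np.cos(th)])
    return R.from_matrix(np.stack([np.cross(y,z),y,z],1))
def ik(p,yaz,th,q0=[.2,1,.8,0,1.8,-2]):
    T=tool(yaz,th)
    def f(q):
        P,W=fk(q,PR);return np.r_[P-p,.3*(W.inv()*T).as_rotvec()]
    r=least_squares(f,np.clip(q0,lo+.01,hi-.01),bounds=(lo,hi));return r.x.round(2),(np.linalg.norm(r.fun[:3])*1000).round(1),np.degrees(np.linalg.norm(r.fun[3:])/.3).round(1)
E
python3 - <<'E'
from kin import *
for th in(50,40,30,20):
  print("A",th,ik([.61,.254,.049],129.5,th),ik([.64,.28,.13],129.5,th))
for th in(60,50,40,20,0,-20,-30,-40,-50,-60):
  print("B",th,ik([.56,0,.03],90,th),"r.48",ik([.48,0,.03],90,th)[1:],"mat",ik([.542,-.263,.045],64,th),ik([.542,-.263,.045],54,th)[1:])
E
```

```text
A 50 (array([ 0.35,  1.21,  0.7 , -0.3 ,  2.06, -1.94]), np.float64(0.0), np.float64(0.0)) (array([ 0.36,  1.19,  0.5 , -0.33,  2.26, -2.  ]), np.float64(0.0), np.float64(0.0))
A 40 (array([ 0.33,  1.1 ,  0.85, -0.24,  1.84, -1.91]), np.float64(0.0), np.float64(0.0)) (array([ 0.35,  1.08,  0.67, -0.24,  2.04, -1.95]), np.float64(0.0), np.float64(0.0))
A 30 (array([ 0.31,  1.01,  1.01, -0.19,  1.62, -1.91]), np.float64(0.0), np.float64(0.0)) (array([ 0.33,  0.98,  0.84, -0.18,  1.82, -1.93]), np.float64(0.0), np.float64(0.0))
A 20 (array([ 0.29,  0.92,  1.16, -0.14,  1.39, -1.92]), np.float64(0.0), np.float64(0.0)) (array([ 0.31,  0.88,  1.  , -0.13,  1.59, -1.93]), np.float64(0.0), np.float64(0.0))
B 60 (array([-0.13,  1.2 ,  0.94, -0.13,  2.05, -1.7 ]), np.float64(0.0), np.float64(0.0)) r.48 (np.float64(0.0), np.float64(0.0)) mat (array([-0.58,  1.23,  0.78, -0.13,  2.17, -1.71]), np.float64(0.0), np.float64(0.0)) (np.float64(0.0), np.float64(0.0))
B 50 (array([-0.14,  1.1 ,  1.06, -0.11,  1.85, -1.69]), np.float64(0.0), np.float64(0.0)) r.48 (np.float64(0.0), np.float64(0.0)) mat (
[... 1498 characters left out ...]
r.48 (np.float64(51.3), np.float64(17.8)) mat (array([-0.64,  0.67,  1.95,  1.11,  0.04, -2.83]), np.float64(28.9), np.float64(11.6)) (np.float64(27.6), np.float64(10.5))
B -50 (array([-0.18,  0.64,  2.  ,  1.12,  0.02, -2.83]), np.float64(58.2), np.float64(22.1)) r.48 (np.float64(73.7), np.float64(25.3)) mat (array([-0.62,  0.65,  1.94,  1.13,  0.02, -2.83]), np.float64(49.1), np.float64(19.4)) (np.float64(48.2), np.float64(18.6))
B -60 (array([-0.17,  0.61,  1.99,  1.13,  0.02, -2.83]), np.float64(79.1), np.float64(30.0)) r.48 (np.float64(96.1), np.float64(32.8)) mat (array([-0.62,  0.63,  1.92,  1.14,  0.02, -2.83]), np.float64(69.5), np.float64(27.4)) (np.float64(68.6), np.float64(26.6))
```

Run:
```python
from kin import *
for nm,p,yz in(("A",[.611,.255,.05],-5.5),("B",[.555,.02,.032],0),("M",[.542,-.263,.045],-25),("M0",[.542,-.263,.045],0)):
  for fl in(0,180):
    q=[.2,.8,1.5,0,1,0 if not fl else -2.5]
    for th in(0,25,45,0,-25,-45,-55):
      r=ik(p,yz+fl,th,q);q=r[0] if r[1]<1 else q;print(nm,yz+fl,th,*r)
```

```text
A -5.5 0 [ 0.23  0.79  1.45 -0.    0.91  0.32] 0.0 0.0
A -5.5 25 [ 0.03  0.78  1.59  0.62  0.81 -0.32] 0.0 0.0
A -5.5 45 [-0.12  0.87  1.65  1.03  0.97 -0.79] 0.0 0.0
A -5.5 0 [0.23 0.79 1.45 0.   0.91 0.32] 0.0 0.0
A -5.5 -25 [ 0.4   0.9   1.25 -0.4   1.23  0.68] 0.0 0.0
A -5.5 -45 [ 0.5   1.04  1.08 -0.63  1.54  0.79] 0.0 0.0
A -5.5 -55 [ 0.53  1.12  1.   -0.73  1.68  0.8 ] 0.0 0.0
A 174.5 0 [ 0.23  0.79  1.45 -0.    0.91 -2.82] 0.0 0.0
A 174.5 25 [ 0.4   0.9   1.25 -0.4   1.23 -2.46] 0.0 0.0
A 174.5 45 [ 0.5   1.04  1.08 -0.63  1.54 -2.35] 0.0 0.0
A 174.5 0 [ 0.23  0.79  1.45 -0.    0.91 -2.82] 0.0 0.0
A 174.5 -25 [ 0.19  0.76  1.51  0.23  0.79 -2.83] 28.8 17.6
A 174.5 -45 [ 0.16  0.75  1.49  0.41  0.83 -2.83] 59.0 32.2
A 174.5 -55 [ 0.13  0.76  1.46  0.51  0.89 -2.83] 76.5 39.1
B 0 0 [-0.16  0.72  1.74 -0.    0.68 -0.16] 0.0 0.0
B 0 25 [-0.39  0.78  1.72  0.53  0.89 -0.78] 0.0 0.0
B 0 45 [-0.53  0.9   1.66  0.73  1.17 -1.03] 0.0 0.0
B 0 0 [-0.16  0.72  1.74  0.    0.68 -0.16] 0.0 0.0
B 0 -25 [ 0.07  0.78  1.7  -0.63  0.8   0.54] 0.0 0.0
B 0 -45 [ 0.22  0.9   1.62 -0.92  1.06  0.8
[... 1327 characters left out ...]
32  1.2  -0.96] 0.0 0.0
M0 0 45 [-0.88  0.98  1.29  0.47  1.54 -1.06] 0.0 0.0
M0 0 0 [-0.64  0.74  1.61  0.    0.79 -0.64] 0.0 0.0
M0 0 -25 [-0.44  0.75  1.74 -0.75  0.6   0.17] 0.0 0.0
M0 0 -45 [-0.29  0.85  1.78 -1.33  0.77  0.83] 0.0 0.0
M0 0 -55 [-0.23  0.92  1.75 -1.41  0.94  0.96] 4.4 1.8
M0 180 0 [-0.53  0.76  1.91 -0.83  0.25 -2.83] 46.7 20.5
M0 180 25 [-0.43  0.76  1.77 -0.86  0.57 -2.83] 5.5 2.5
M0 180 45 [-0.29  0.85  1.78 -1.33  0.77 -2.31] 0.0 0.0
M0 180 0 [-0.53  0.76  1.91 -0.83  0.25 -2.83] 46.7 20.5
M0 180 -25 [-0.61  0.8   2.01 -0.86  0.02 -2.83] 86.7 38.8
M0 180 -45 [-0.6   0.82  2.03 -0.8   0.02 -2.83] 108.1 56.1
M0 180 -55 [-0.59  0.83  2.03 -0.76  0.02 -2.83] 117.8 65.1
```

Outward tilts are out of reach, but sideways tilts of ±45° are feasible with the closing axis near -5.5°. I'll reorient for that.

```bash
python3 -m crank '[{"dp":[-0.3,0,0],"angular":[5.3,-6.43,0]},{"dp":[-0.3,0,0],"angular":[5.3,-6.43,0]},{"dp":[-0.3,0,0],"angular":[5.3,-6.43,0]},{"dp":[-0.3,0,0],"angular":[5.3,-6.43,0]},{"dp":[-0.3,0,0],"angular":[5.3,-6.43,0]},{"dp":[-0.3,0,0],"angular":[5.3,-6.43,0]},{"dp":[0,0,0],"angular":[0,0,-8.5]},{"dp":[0,0,0],"angular":[0,0,-8.5]},{"dp":[0,0,0],"angular":[0,0,-8.5]},{"dp":[0,0,0],"angular":[0,0,-8.5]},{"dp":[0,0,0],"angular":[0,0,-8.5]},{"dp":[0,0,0],"angular":[0,0,-8.5]},{"dp":[0,0,0],"angular":[0,0,-8.5]},{"dp":[0,0,0],"angular":[0,0,-8.5]},{"dp":[0,0,0],"angular":[0,0,-8.5]},{"dp":[0,0,0],"angular":[0,0,-8.5]},{"dp":[0,0,0],"angular":[0,0,-8.5]},{"dp":[0,0,0],"angular":[0,0,-8.5]},{"dp":[0,0,0],"angular":[0,0,-8.5]},{"dp":[0,0,0],"angular":[0,0,-8.5]}]' 0 60 >/dev/null
python3 -m crank '[{"dp":[0,0,0],"angular":[0,0,-8]},{"dp":[0,0,0],"angular":[0,0,-8]},{"dp":[0,0,0],"angular":[-7.47,0.72,0]},{"dp":[0,0,0],"angular":[-7.47,0.72,0]},{"dp":[0,0,0],"angular":[-7.47,0.72,0]},{"dp":[0,0,0],"angular":[-7.47,0.72,0]},{"dp":[0,0,0],"angular":[-7.47,0.72,0]},{"dp":[0,0,0],"angular":[-7.47,0.72,0]},{"dp":[0,0,0],"angular":[0,0,0]},{"dp":[0,0,0],"angular":[0,0,0]}]' 0 60
cat >> kin.py <<'E'
def go(grasp,yaz,th,back=0):
    s,M=rep();T=tool(yaz,th);z=T.as_matrix()[:,2];p=np.array(grasp)+(2-back)*z
    print("turn",np.degrees((T*R.from_quat(s["tool_rot"]).inv()).as_rotvec()).round(2),"units",((p-np.array(s["tcp_pos"])*1000)/30).round(3),"fwd per back",(z*back/30).round(3))
E
python3 -c "
from kin import *
go([611,255,50],-5.5,-45,80)"
```

```text
t: 4.8
tcp_pos: [0.6123, 0.3034, 0.2189]
tool_rot: [0.684, 0.622, -0.283, 0.255]
force: [-0.4, -0.1, 1.0]
finger_gap: 1.002
gripper_force: 0.0
t 4.80 tcp [612.3 303.4 218.9] q [ 0.551  0.895  0.919 -0.617  1.816  0.644] z [-0.069 -0.701 -0.71 ] y [ 0.995 -0.095 -0.002] gap 1.002 F [-0.4 -0.1  1. ] g 0.0
turn [-0.23 -0.12 -0.06] units [ 0.133  0.218 -3.791] fwd per back [-0.181 -1.877 -1.886]
```

```bash
python3 -m crank '[{"dp":[0.03,0.04,-0.76],"angular":[0,0,0]},{"dp":[0.03,0.04,-0.76],"angular":[0,0,0]},{"dp":[0.03,0.04,-0.76],"angular":[0,0,0]},{"dp":[0.03,0.04,-0.76],"angular":[0,0,0]},{"dp":[0.03,0.04,-0.76],"angular":[0,0,0]},{"dp":[-0.03,-0.31,-0.31],"angular":[0,0,0]},{"dp":[-0.03,-0.31,-0.31],"angular":[0,0,0]},{"dp":[-0.03,-0.31,-0.31],"angular":[0,0,0]},{"dp":[-0.03,-0.31,-0.31],"angular":[0,0,0]},{"dp":[-0.03,-0.31,-0.31],"angular":[0,0,0]},{"dp":[-0.03,-0.31,-0.31],"angular":[0,0,0]},{"dp":[0,0,0],"angular":[0,0,0]},{"dp":[0,0,0],"angular":[0,0,0]}]' 0 60
python3 - <<'E'
from kin import *
go([611,255,50],-5.5,-45)
s=vision.snapshot("scene");cv2.imwrite("pics/s1.png",cv2.resize(s["image"][120:300,340:560],None,fx=3,fy=3))
E
```

```text
t: 6.1
tcp_pos: [0.6122, 0.2524, 0.0499]
tool_rot: [0.684, 0.621, -0.283, 0.256]
force: [-0.5, 0.4, -0.0]
finger_gap: 1.002
gripper_force: 0.0
t 6.10 tcp [612.2 252.4  49.9] q [ 0.495  1.041  1.085 -0.625  1.533  0.787] z [-0.069 -0.702 -0.709] y [ 0.995 -0.097 -0.001] gap 1.002 F [-0.5  0.4 -0. ] g 0.0
turn [-0.13 -0.06  0.04] units [-0.043  0.041 -0.045] fwd per back [-0. -0. -0.]
```

View pics/s1.png

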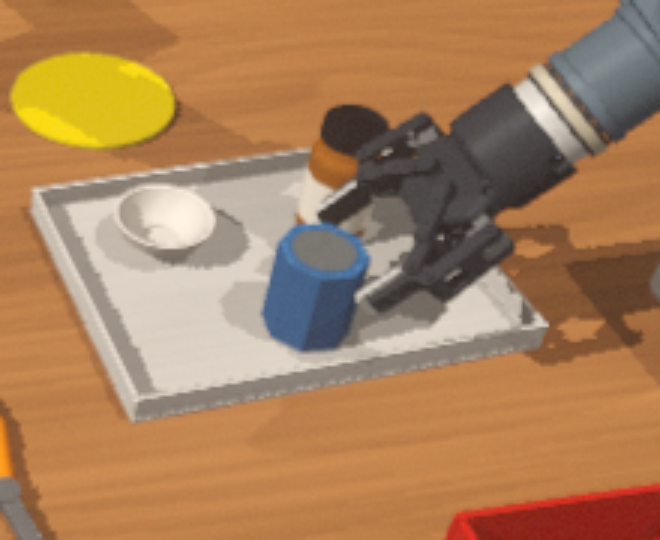

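The picture shows the open fingers straddling the pot at crop (315,285). The open pads sit a little back, so I'll advance 8 mm and then close.

```bash
python3 -m crank '[{"dp":[-0.03,-0.1,-0.1],"angular":[0,0,0]},{"dp":[-0.03,-0.1,-0.1],"angular":[0,0,0]},{"dp":[0,0,0],"angular":[0,0,0]}]' 0 60
python3 -m crank '[{"dp":[0,0,0],"angular":[0,0,0]},{"dp":[0,0,0],"angular":[0,0,0]},{"dp":[0,0,0],"angular":[0,0,0]},{"dp":[0,0,0],"angular":[0,0,0]},{"dp":[0,0,0],"angular":[0,0,0]},{"dp":[0,0,0],"angular":[0,0,0]},{"dp":[0,0,0],"angular":[0,0,0]},{"dp":[0,0,0],"angular":[0,0,0]}]' 1 60
python3 - <<'E'
from h import *
rep()
t=vision.snapshot("top");Q,m=seg(t,(90,60,20),(130,255,255),.04,.09,(180,120,250,190));print(circ(Q))
cv2.imwrite("pics/t2.png",cv2.resize(t["image"][90:230,140:300],None,fx=4,fy=4))
E
```

```text
t: 6.45
tcp_pos: [0.6098, 0.2463, 0.0436]
tool_rot: [0.684, 0.622, -0.283, 0.256]
force: [0.6, 0.3, -0.0]
finger_gap: 1.0
gripper_force: 0.0
t: 7.25
tcp_pos: [0.6104, 0.2472, 0.0446]
tool_rot: [0.684, 0.622, -0.282, 0.256]
force: [-1.1, 5.1, 5.1]
finger_gap: 0.688
gripper_force: 65.4
t 7.25 tcp [610.4 247.2  44.6] q [ 0.491  1.042  1.101 -0.628  1.515  0.794] z [-0.068 -0.702 -0.709] y [ 0.995 -0.096 -0.   ] gap 0.688 F [-1.1  5.1  5.1] g 65.41497269645333
(array([603.2, 264.1]), 43.9, 371, np.float64(73.9))
```

View pics/t2.png

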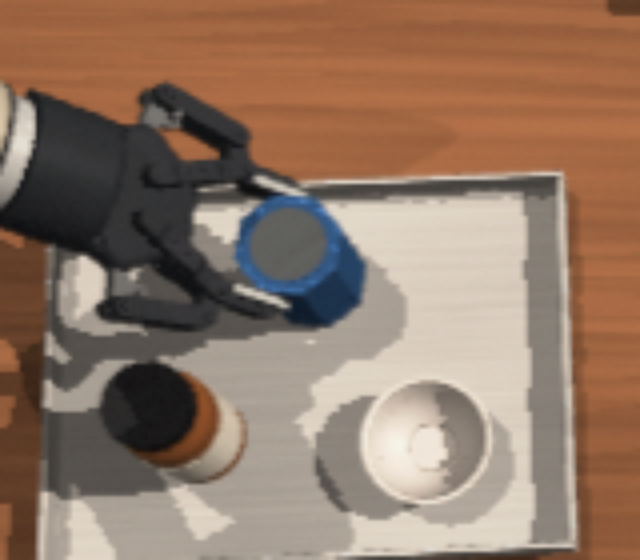

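The pot is gripped: the gap is 58 mm, and the view shows both pads on opposite flats at crop (290,250). Now lift it, carry it and turn it 90°.

```bash
python3 -m crank '[{"dp":[0,0,0.3],"angular":[0,0,0]},{"dp":[0,0,0.8],"angular":[0,0,0]},{"dp":[0,0,0.95],"angular":[0,0,0]},{"dp":[0,0,0.95],"angular":[0,0,0]},{"dp":[0,0,0.95],"angular":[0,0,0]},{"dp":[0,0,0.8],"angular":[0,0,0]},{"dp":[-0.15,-0.62,0],"angular":[7.47,-0.72,0]},{"dp":[-0.15,-0.62,0],"angular":[7.47,-0.72,0]},{"dp":[-0.15,-0.62,0],"angular":[7.47,-0.72,0]},{"dp":[-0.15,-0.62,0],"angular":[7.47,-0.72,0]},{"dp":[-0.15,-0.62,0],"angular":[7.47,-0.72,0]},{"dp":[-0.15,-0.62,0],"angular":[7.47,-0.72,0]},{"dp":[-0.15,-0.62,0],"angular":[7.47,-0.72,0]},{"dp":[-0.15,-0.62,0],"angular":[7.47,-0.72,0]},{"dp":[-0.15,-0.62,0],"angular":[7.47,-0.72,0]},{"dp":[-0.15,-0.62,0],"angular":[7.47,-0.72,0]},{"dp":[-0.15,-0.62,0],"angular":[7.47,-0.72,0]},{"dp":[-0.15,-0.62,0],"angular":[7.47,-0.72,0]},{"dp":[0,0,0],"angular":[0,0,5.5]},{"dp":[0,0,0],"angular":[0,0,0]}]' 1 60
python3 - <<'E'
from kin import *
go([555,25,100],0,45)
s=vision.snapshot("scene");cv2.imwrite("pics/s3.png",cv2.resize(s["image"][60:320,200:520],None,fx=2,fy=2))
E
```

```text
t: 9.3
tcp_pos: [0.5571, 0.0201, 0.1846]
tool_rot: [0.654, 0.652, 0.271, -0.271]
force: [0.1, 0.5, -3.0]
finger_gap: 0.683
gripper_force: 65.3
t 9.30 tcp [557.1  20.1 184.6] q [-0.53   0.649  1.625  0.671  1.385 -0.835] z [ 0.001  0.708 -0.706] y [ 1.    -0.002 -0.001] gap 0.683 F [ 0.1  0.5 -3. ] g 65.33243439160287
turn [-0.07 -0.06  0.14] units [-0.07   0.209 -2.868] fwd per back [ 0.  0. -0.]
```

View pics/s3.png

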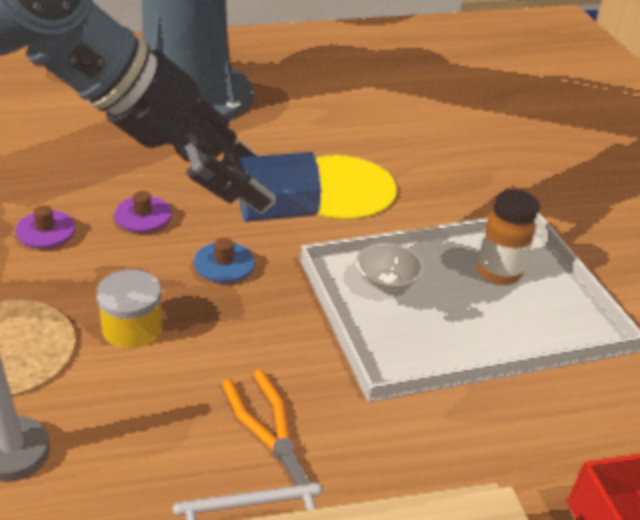

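The picture shows the pot held level at crop (280,185), mouth towards the tray. Descend.

```bash
python3 -m crank '[{"dp":[0,0.17,-0.5],"angular":[0,0,0]},{"dp":[0,0,-0.9],"angular":[0,0,0]},{"dp":[0,0,-0.9],"angular":[0,0,0]},{"dp":[0,0,-0.9],"angular":[0,0,0]},{"dp":[0,0,-0.9],"angular":[0,0,0]},{"dp":[0,0,-0.5],"angular":[0,0,0]},{"dp":[0,0,-0.3],"angular":[0,0,0]},{"dp":[0,0,0],"angular":[0,0,0]},{"dp":[0,0,0],"angular":[0,0,0]}]' 1 60
python3 - <<'E'
from h import *
rep()
for n in("scene","top"):
    s=vision.snapshot(n);P=pts(s);hsv=cv2.cvtColor(s["image"],cv2.COLOR_BGR2HSV)
    m=(cv2.inRange(hsv,(95,80,20),(125,255,255))>0)&(abs(P[...,0]-.555)<.06)&(abs(P[...,1]-.03)<.08)&(P[...,2]>.004)
    Q=P[m]*1000;print(n,len(Q),np.percentile(Q,[1,50,99],axis=0).round(1).tolist())
    top=Q[Q[:,2]>np.percentile(Q[:,2],99)-8];y=top[:,1];print("top strip z by y",[(a,np.round(np.median(top[(y>a)&(y<a+15),2]),1)) for a in range(-10,70,15) if ((y>a)&(y<a+15)).sum()>3])
E
```

```text
t: 10.25
tcp_pos: [0.5566, 0.0288, 0.0402]
tool_rot: [0.652, 0.653, 0.272, -0.272]
force: [0.7, 0.4, -2.5]
finger_gap: 0.684
gripper_force: 65.3
t 10.25 tcp [556.6  28.8  40.2] q [-0.518  0.885  1.668  0.733  1.168 -1.021] z [-0.     0.709 -0.705] y [1.    0.001 0.001] gap 0.684 F [ 0.7  0.4 -2.5] g 65.27066350914538
scene 542 [[544.4, -4.1, 43.7], [570.3, 33.0, 77.2], [586.9, 64.7, 81.6]]
top strip z by y [(-10, np.float64(79.2)), (5, np.float64(78.5)), (20, np.float64(79.0)), (35, np.float64(78.7)), (50, np.float64(78.6))]Traceback (most recent call last):
  File "<stdin>", line 6, in <module>
    return _quantile_unchecked(
        a, q, axis, out, overwrite_input, method, keepdims, weights)
    return _ureduce(a,
                    func=_quantile_ureduce_func,
    ...<5 lines>...
                    overwrite_input=overwrite_input,
                    method=method)
    r = func(a, **kwargs)
    result = _quantile(arr,
                       quantiles=q,
    ...<2 lines>...
                       out=out,
                       weights=wgt)
    slices_having_nans = np.isnan(arr[-1, ...])
                                  ~~~^^^^^^^^^
IndexError: index -1 is out of bounds for axis 0 with size 0
```

```bash
python3 -m crank '[{"dp":[0,0,-0.3],"angular":[0,0,0]},{"dp":[0,0,-0.15],"angular":[0,0,0]},{"dp":[0,0,-0.07],"angular":[0,0,0]},{"dp":[0,0,-0.03],"angular":[0,0,0]},{"dp":[0,0,0],"angular":[0,0,0]},{"dp":[0,0,0],"angular":[0,0,0]}]' 1 60
python3 -m crank '[{"dp":[0,0,-0.03],"angular":[0,0,0]},{"dp":[0,0,0],"angular":[0,0,0]}]' 1 60
```

```text
t: 10.95
tcp_pos: [0.5563, 0.0286, 0.023]
tool_rot: [0.653, 0.653, 0.271, -0.272]
force: [-0.4, 0.2, -3.5]
finger_gap: 0.685
gripper_force: 65.4
t: 11.15
tcp_pos: [0.5563, 0.0285, 0.0221]
tool_rot: [0.653, 0.653, 0.271, -0.272]
force: [-1.0, 1.2, -3.2]
finger_gap: 0.689
gripper_force: 65.4
```

```bash
python3 -m crank '[{"dp":[0,0,-0.03],"angular":[0,0,0]},{"dp":[0,0,0],"angular":[0,0,0]}]' 1 60 | grep -E "tcp|^force"
python3 -m crank '[{"dp":[0,0,-0.03],"angular":[0,0,0]},{"dp":[0,0,0],"angular":[0,0,0]}]' 1 60 | grep -E "tcp|^force"
```

```text
tcp_pos: [0.5564, 0.0286, 0.0215]
force: [0.3, -0.3, -1.8]
tcp_pos: [0.5564, 0.0286, 0.0214]
force: [-2.2, -3.4, 5.7]
```

Contact: the force changed from -2 to +6 N. Release, back off along the tool and measure.

```bash
python3 -m crank '[{"dp":[0,0,0],"angular":[0,0,0]},{"dp":[0,0,0],"angular":[0,0,0]},{"dp":[0,0,0],"angular":[0,0,0]},{"dp":[0,0,0],"angular":[0,0,0]},{"dp":[0,0,0],"angular":[0,0,0]},{"dp":[0,-0.2,0.2],"angular":[0,0,0]},{"dp":[0,-0.5,0.5],"angular":[0,0,0]},{"dp":[0,-0.6,0.6],"angular":[0,0,0]},{"dp":[0,-0.6,0.6],"angular":[0,0,0]},{"dp":[0,0,0.9],"angular":[0,0,0]},{"dp":[0,0.3,0.9],"angular":[0,0,0]},{"dp":[0,0.3,0.9],"angular":[-8.5,0,0]},{"dp":[0,0.3,0],"angular":[-8.5,0,0]},{"dp":[0,0.3,0],"angular":[-8.5,0,0]},{"dp":[0,0.4,0],"angular":[-8.5,0,0]},{"dp":[0,0.5,0],"angular":[-8.5,0,0]},{"dp":[0,0.5,0],"angular":[-8.5,0,0]},{"dp":[0,0.5,0],"angular":[-8.5,0,0]},{"dp":[0,0.5,0],"angular":[-8.5,0,0]},{"dp":[0,0,0],"angular":[0,0,0]}]' 0 60
cat > lay.py <<'E'
from h import *
rep()
for n in("scene","top"):
    s=vision.snapshot(n);P=pts(s);hsv=cv2.cvtColor(s["image"],cv2.COLOR_BGR2HSV)
    m=(cv2.inRange(hsv,(95,60,15),(128,255,255))>0)&(abs(P[...,0]-.555)<.06)&(abs(P[...,1]-.03)<.09)&(P[...,2]>.004)
    Q=P[m]*1000;print(n,len(Q))
    if len(Q)<20: continue
    T=Q[Q[:,2]>52].astype(np.float32);print(np.percentile(T,[1,50,99],axis=0).round(1).tolist());print(cv2.minAreaRect(T[:,:2].copy()))
    cv2.imwrite(f"pics/{n}_lay.png",cv2.resize(s["image"][100:280,200:420],None,fx=3,fy=3))
E
python3 lay.py
```

```text
t: 13.55
tcp_pos: [0.5555, 0.0852, 0.1575]
tool_rot: [0.69, 0.696, -0.14, 0.14]
force: [0.5, -0.6, 0.0]
finger_gap: 1.001
gripper_force: 0.0
t 13.55 tcp [555.5  85.2 157.5] q [ 0.165  0.593  1.598 -0.454  1.065  0.402] z [ 0.001 -0.389 -0.921] y [ 1.     0.008 -0.002] gap 1.001 F [ 0.5 -0.6  0. ] g 0.0
scene 860
[[545.4, -5.1, 52.2], [566.3, 29.3, 59.6], [578.6, 64.8, 62.8]]
((562.1420288085938, 29.73073959350586), (73.88926696777344, 38.492618560791016), 85.22726440429688)
top 743
[[537.2, -3.7, 52.1], [555.4, 31.7, 57.8], [576.0, 65.5, 61.8]]
((556.439453125, 30.95700454711914), (40.0080680847168, 69.41197967529297), 1.2886956930160522)
```

The pot lies flat: its top is at z 60, it is centred at (556,30.5), and its axis runs along y with the mouth at +y. Now take it the other way, leaning left.

```bash
python3 -m crank '[{"dp":[0,0,0],"angular":[-7.4,0,0]},{"dp":[0,0,0],"angular":[-7.4,0,0]},{"dp":[0,0,0],"angular":[-7.4,0,-0.4]},{"dp":[0,-0.03,-0.7],"angular":[0,0,0]},{"dp":[0,-0.03,-0.7],"angular":[0,0,0]},{"dp":[0,-0.03,-0.7],"angular":[0,0,0]},{"dp":[0,-0.03,-0.67],"angular":[0,0,0]},{"dp":[0,0,0],"angular":[0,0,0]},{"dp":[0,0,0],"angular":[0,0,0]}]' 0 60
python3 -c "
from kin import *
go([556,30.6,23.6],0,-45,70);go([556,33.4,26.4],0,-45,0)"
```

```text
t: 14.55
tcp_pos: [0.5565, 0.0741, 0.0757]
tool_rot: [0.656, 0.65, -0.273, 0.269]
force: [-0.0, -0.3, 0.4]
finger_gap: 1.0
gripper_force: 0.0
t 14.55 tcp [556.5  74.1  75.7] q [ 0.304  0.854  1.554 -0.813  1.183  0.811] z [-0.008 -0.707 -0.707] y [ 1.    -0.01  -0.001] gap 1.0 F [-0.  -0.3  0.4] g 0.0
turn [ 0.03 -0.07  0.59] units [-0.017  0.152 -0.133] fwd per back [ 0.   -1.65 -1.65]
t 14.55 tcp [556.5  74.1  75.7] q [ 0.304  0.854  1.554 -0.813  1.183  0.811] z [-0.008 -0.707 -0.707] y [ 1.    -0.01  -0.001] gap 1.0 F [-0.  -0.3  0.4] g 0.0
turn [ 0.03 -0.07  0.59] units [-0.017 -1.405 -1.69 ] fwd per back [ 0. -0. -0.]
```

```bash
python3 -m crank '[{"dp":[0,0,-0.1],"angular":[0,0,0.5]},{"dp":[0,-0.3,-0.35],"angular":[0,0,0]},{"dp":[0,-0.35,-0.4],"angular":[0,0,0]},{"dp":[0,-0.35,-0.4],"angular":[0,0,0]},{"dp":[0,-0.25,-0.3],"angular":[0,0,0]},{"dp":[0,-0.15,-0.15],"angular":[0,0,0]},{"dp":[0,0,0],"angular":[0,0,0]},{"dp":[0,0,0],"angular":[0,0,0]}]' 0 60
python3 -m crank '[{"dp":[0,0,0],"angular":[0,0,0]},{"dp":[0,0,0],"angular":[0,0,0]},{"dp":[0,0,0],"angular":[0,0,0]},{"dp":[0,0,0],"angular":[0,0,0]},{"dp":[0,0,0],"angular":[0,0,0]},{"dp":[0,0,0],"angular":[0,0,0]},{"dp":[0,0,0],"angular":[0,0,0]},{"dp":[0,0,0],"angular":[0,0,0]}]' 1 60
python3 lay.py
```

```text
t: 15.35
tcp_pos: [0.5564, 0.0339, 0.0241]
tool_rot: [0.653, 0.654, -0.271, 0.271]
force: [-0.5, -0.1, -0.3]
finger_gap: 1.0
gripper_force: 0.0
t: 16.15
tcp_pos: [0.557, 0.0347, 0.025]
tool_rot: [0.653, 0.654, -0.27, 0.271]
force: [-0.7, 4.8, 5.5]
finger_gap: 0.688
gripper_force: 65.0
t 16.15 tcp [557.   34.7  25. ] q [ 0.243  0.923  1.606 -0.902  1.067  0.882] z [ 0.003 -0.707 -0.707] y [1.    0.003 0.001] gap 0.688 F [-0.7  4.8  5.5] g 64.99837160110474
scene 747
[[543.8, -5.4, 52.3], [565.1, 27.8, 59.6], [579.5, 64.0, 62.6]]
((561.7861938476562, 29.66780662536621), (71.19291687011719, 41.2623291015625), 89.18836212158203)
top 702
[[536.9, -3.7, 52.3], [555.7, 31.7, 58.0], [576.1, 65.4, 62.0]]
((556.588623046875, 30.87732696533203), (39.74342346191406, 69.56168365478516), 1.2997801303863525)
```

```bash
python3 -m crank '[{"dp":[0,0,0.3],"angular":[0,0,0]},{"dp":[0,0,0.9],"angular":[0,0,0]},{"dp":[0,0,1],"angular":[0,0,0]},{"dp":[0,0,1],"angular":[0,0,0]},{"dp":[0,0,1],"angular":[0,0,0]},{"dp":[0,0,0.9],"angular":[0,0,0]},{"dp":[-0.06,-0.7,0],"angular":[7.5,0,0]},{"dp":[-0.06,-0.82,0],"angular":[7.5,0,0]},{"dp":[-0.06,-0.82,0],"angular":[7.5,0,0]},{"dp":[-0.06,-0.82,0],"angular":[7.5,0,0]},{"dp":[-0.06,-0.82,0],"angular":[7.5,0,0]},{"dp":[-0.06,-0.82,0],"angular":[7.5,0,0]},{"dp":[-0.06,-0.82,0],"angular":[7.5,0,0]},{"dp":[-0.06,-0.82,0],"angular":[7.5,0,0]},{"dp":[-0.06,-0.82,0],"angular":[7.5,0,0]},{"dp":[-0.06,-0.82,0],"angular":[7.5,0,0]},{"dp":[-0.06,-0.82,0],"angular":[7.5,0,0]},{"dp":[-0.06,-0.82,0],"angular":[7.5,0,0]},{"dp":[0,0,0],"angular":[0,0,0]},{"dp":[0,0,0],"angular":[0,0,0]}]' 1 60
python3 - <<'E'
from kin import *
go([535,-258,46],0,45)
s=vision.snapshot("scene");cv2.imwrite("pics/s4.png",cv2.resize(s["image"][60:320,80:400],None,fx=2,fy=2))
E
```

```text
t: 18.25
tcp_pos: [0.5334, -0.2588, 0.1749]
tool_rot: [0.654, 0.652, 0.271, -0.271]
force: [-0.4, 0.0, -2.2]
finger_gap: 0.676
gripper_force: 65.4
t 18.25 tcp [ 533.4 -258.8  174.9] q [-0.885  0.8    1.285  0.47   1.702 -0.979] z [ 0.     0.708 -0.706] y [ 1.    -0.002 -0.001] gap 0.676 F [-0.4  0.  -2.2] g 65.3867569193244
turn [-0.09 -0.08  0.11] units [ 0.052  0.074 -4.345] fwd per back [ 0.  0. -0.]
```

View pics/s4.png

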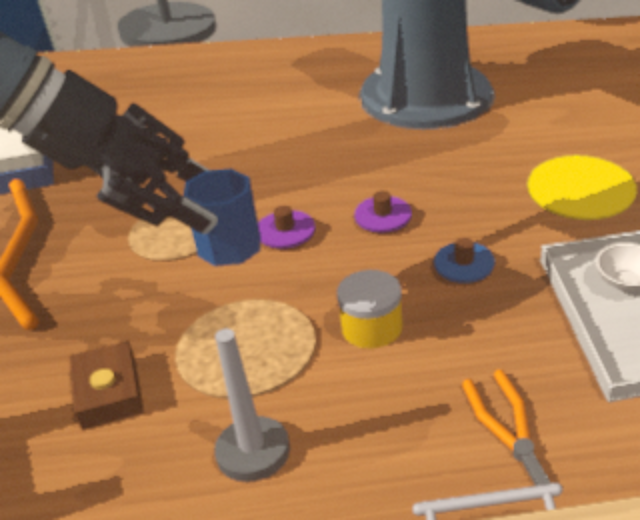

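The picture shows the pot mouth-up at crop (222,215), clear of the tin, mandrel and block. Descend to about 15 mm above the mat and measure the rim.

```bash
python3 -m crank '[{"dp":[0,0,-0.4],"angular":[0,0,0]},{"dp":[0,0,-0.8],"angular":[0,0,0]},{"dp":[0,0,-0.8],"angular":[0,0,0]},{"dp":[0,0,-0.8],"angular":[0,0,0]},{"dp":[0,0,-0.6],"angular":[0,0,0]},{"dp":[0,0,-0.3],"angular":[0,0,0]},{"dp":[0,0,0],"angular":[0,0,0]},{"dp":[0,0,0],"angular":[0,0,0]}]' 1 60
cat > rim.py <<'E'
from h import *
rep()
for n in("scene","top"):
    s=vision.snapshot(n);P=pts(s);hsv=cv2.cvtColor(s["image"],cv2.COLOR_BGR2HSV)
    m=(cv2.inRange(hsv,(95,60,15),(128,255,255))>0)&(abs(P[...,0]-.535)<.05)&(abs(P[...,1]+.263)<.05)&(P[...,2]>.004)
    Q=P[m]*1000;zt=np.percentile(Q[:,2],98);T=Q[Q[:,2]>zt-6]
    A=np.c_[T[:,:2]-T[:,:2].mean(0),np.ones(len(T))];c=np.linalg.lstsq(A,T[:,2],rcond=None)[0]
    print(n,len(Q),"ztop",zt.round(1),"tilt deg",np.degrees(c[:2]).round(1),"rim circle",circ(T/1000))
E
python3 rim.py
```

```text
t: 19.1
tcp_pos: [0.5352, -0.2576, 0.0669]
tool_rot: [0.653, 0.654, 0.271, -0.27]
force: [0.5, 0.3, -3.9]
finger_gap: 0.686
gripper_force: 65.3
t 19.10 tcp [ 535.2 -257.6   66.9] q [-0.882  0.941  1.314  0.467  1.546 -1.058] z [ 0.001  0.706 -0.708] y [1.    0.001 0.003] gap 0.686 F [ 0.5  0.3 -3.9] g 65.26632528752089
scene 966 ztop 101.2 tilt deg [ 0.7 -0.5] rim circle (array([ 534.3, -265.9]), 34.6, 191, np.float64(99.7))
top 141 ztop 100.3 tilt deg [3.9 5. ] rim circle (array([ 549. , -252.6]), 22.6, 47, np.float64(98.5))
```

```bash
python3 -m crank '[{"dp":[0,0,-0.35],"angular":[0,0,0]},{"dp":[0,0,-0.15],"angular":[0,0,0]},{"dp":[0,0,-0.06],"angular":[0,0,0]},{"dp":[0,0,-0.03],"angular":[0,0,0]},{"dp":[0,0,0],"angular":[0,0,0]},{"dp":[0,0,0],"angular":[0,0,0]}]' 1 60 | grep -E "tcp|^force"
python3 -m crank '[{"dp":[0,0,-0.04],"angular":[0,0,0]},{"dp":[0,0,0],"angular":[0,0,0]}]' 1 60 | grep -E "tcp|^force"
python3 -m crank '[{"dp":[0,0,-0.03],"angular":[0,0,0]},{"dp":[0,0,0],"angular":[0,0,0]}]' 1 60 | grep -E "tcp|^force"
```

```text
tcp_pos: [0.5348, -0.2577, 0.0486]
force: [-0.2, 0.0, -2.8]
tcp_pos: [0.5347, -0.2577, 0.0473]
force: [-0.2, 0.3, -3.6]
tcp_pos: [0.5347, -0.2576, 0.0463]
force: [-0.2, -0.5, -3.5]
```

```bash
python3 -m crank '[{"dp":[0,0,-0.03],"angular":[0,0,0]},{"dp":[0,0,0],"angular":[0,0,0]}]' 1 60 | grep -E "tcp|^force"
python3 -m crank '[{"dp":[0,0,-0.03],"angular":[0,0,0]},{"dp":[0,0,0],"angular":[0,0,0]}]' 1 60 | grep -E "tcp|^force"
```

```text
tcp_pos: [0.5347, -0.2576, 0.0454]
force: [0.6, 0.1, -2.8]
tcp_pos: [0.5348, -0.2577, 0.0448]
force: [-0.3, -0.2, -1.3]
```

```bash
python3 -m crank '[{"dp":[0,0,-0.03],"angular":[0,0,0]},{"dp":[0,0,0],"angular":[0,0,0]}]' 1 60 | grep -E "tcp|^force"; python3 rim.py
```

```text
tcp_pos: [0.5348, -0.2577, 0.0448]
force: [-0.1, -1.5, 3.1]
t 20.80 tcp [ 534.8 -257.7   44.8] q [-0.883  0.973  1.314  0.467  1.52  -1.072] z [ 0.001  0.708 -0.707] y [1.    0.001 0.002] gap 0.685 F [-0.1 -1.5  3.1] g 65.7642425224185
scene 898 ztop 79.6 tilt deg [ 0.6 -0.7] rim circle (array([ 536. , -264.4]), 33.4, 184, np.float64(78.1))
top 142 ztop 78.3 tilt deg [-0.2 -0.3] rim circle (array([ 548. , -250.6]), 22.5, 38, np.float64(76.4))
```

The pot stands on the mat, with its rim at 78 mm and level. Release, back off, go upright and head for above the lid.

```bash
python3 -m crank '[{"dp":[0,0,0],"angular":[0,0,0]},{"dp":[0,0,0],"angular":[0,0,0]},{"dp":[0,0,0],"angular":[0,0,0]},{"dp":[0,0,0],"angular":[0,0,0]},{"dp":[0,0,0],"angular":[0,0,0]},{"dp":[0,-0.2,0.2],"angular":[0,0,0]},{"dp":[0,-0.5,0.5],"angular":[0,0,0]},{"dp":[0,-0.6,0.6],"angular":[0,0,0]},{"dp":[0,-0.6,0.6],"angular":[0,0,0]},{"dp":[0,-0.2,0.9],"angular":[0,0,0]},{"dp":[0,0,0.9],"angular":[0,0,0]},{"dp":[0,0,0.9],"angular":[-7.5,0,0]},{"dp":[-0.3,0.8,0],"angular":[-7.5,0,0]},{"dp":[-0.3,0.8,0],"angular":[-7.5,0,0]},{"dp":[-0.3,0.8,0],"angular":[-7.5,0,0]},{"dp":[-0.3,0.8,0],"angular":[-7.5,0,0]},{"dp":[-0.3,0.8,0],"angular":[-7.5,0,0]},{"dp":[-0.3,0.9,0],"angular":[0,0,0]},{"dp":[-0.3,0.9,0],"angular":[0,0,0]},{"dp":[0,0,0],"angular":[0,0,0]}]' 0 60
cat > pot.py <<'E'
from h import *
rep()
for n in("scene","top"):
    s=vision.snapshot(n);P=pts(s);hsv=cv2.cvtColor(s["image"],cv2.COLOR_BGR2HSV)
    bl=cv2.inRange(hsv,(95,60,15),(128,255,255))>0
    m=bl&(abs(P[...,0]-.535)<.05)&(abs(P[...,1]+.263)<.05)&(P[...,2]>.07)
    print(n,"rim",circ(P[m]),"cen",(P[m].mean(0)*1000).round(1))
    m=bl&(abs(P[...,0]-.443)<.05)&(abs(P[...,1]+.012)<.05)&(P[...,2]>.007)&(P[...,2]<.02)
    if m.sum(): print("lid",circ(P[m]))
    m=(abs(P[...,0]-.443)<.02)&(abs(P[...,1]+.012)<.02)&(P[...,2]>.03)&(P[...,2]<.045)
    if m.sum(): print("knob",circ(P[m]))
    # rays onto the rim plane z=78mm of the blue region's pixels
    if n=="top": cv2.imwrite("pics/t5.png",cv2.resize(s["image"][120:270,280:480],None,fx=4,fy=4))
E
python3 pot.py
```

```text
t: 22.9
tcp_pos: [0.4694, -0.1429, 0.1822]
tool_rot: [0.705, 0.709, 0.0, -0.001]
force: [0.1, -0.0, 1.0]
finger_gap: 0.999
gripper_force: 0.0
t 22.90 tcp [ 469.4 -142.9  182.2] q [-5.240e-01  4.050e-01  1.803e+00  1.000e-03  9.370e-01 -5.290e-01] z [-0.002  0.002 -1.   ] y [ 1.     0.005 -0.002] gap 0.999 F [ 0.1 -0.   1. ] g 0.0
scene rim (array([ 536. , -264.8]), 33.5, 273, np.float64(76.7)) cen [ 538.2 -265.6   75.9]
lid (array([443.8, -13.9]), 38.3, 343, np.float64(13.1))
knob (array([444.4, -12.4]), 12.5, 73, np.float64(38.3))
top rim (array([0., 0.]), 0.0, 0, np.float64(nan)) cen [nan nan nan]
lid (array([442.1, -11.6]), 36.6, 596, np.float64(11.6))
knob (array([442.3, -12.2]), 11.8, 80, np.float64(37.6))
  return _methods._mean(a, axis=axis, dtype=dtype,
  ret = ret.dtype.type(ret / rcount)
pot.py:7: RuntimeWarning: Mean of empty slice.
  print(n,"rim",circ(P[m]),"cen",(P[m].mean(0)*1000).round(1))
  ret = um.true_divide(
```

View pics/t5.png

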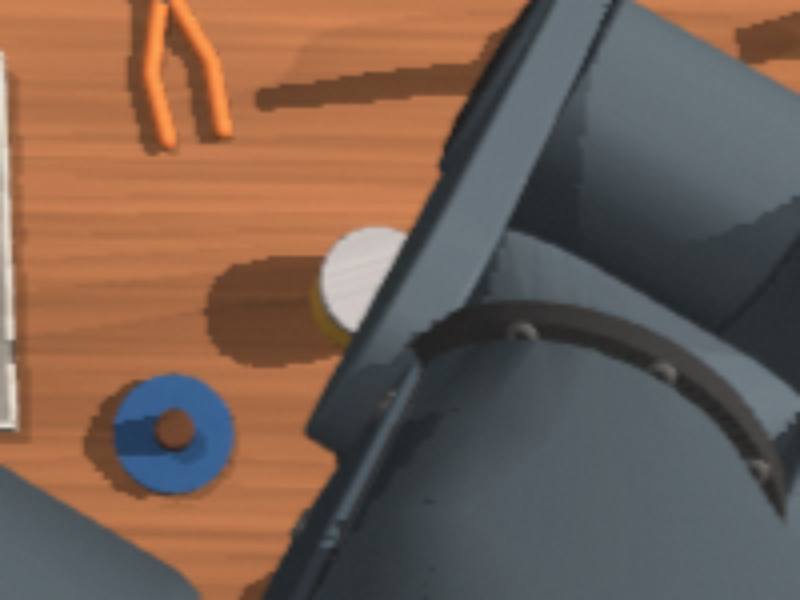

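The top view shows the lid undisturbed at crop (175,433), with the arm covering the pot. Move over the lid.

```bash
python3 -m crank '[{"dp":[-0.15,0.73,0],"angular":[0,0,0]},{"dp":[-0.15,0.73,0],"angular":[0,0,0]},{"dp":[-0.15,0.73,-0.4],"angular":[0,0,0]},{"dp":[-0.15,0.73,-0.8],"angular":[0,0,0]},{"dp":[-0.15,0.73,-0.8],"angular":[0,0,0]},{"dp":[-0.15,0.73,-0.8],"angular":[0,0,0]},{"dp":[0,0,-0.6],"angular":[0,0,0]},{"dp":[0,0,0],"angular":[0,0,0]},{"dp":[0,0,0],"angular":[0,0,0]}]' 0 60 >/dev/null
python3 - <<'E'
from kin import *
go([443,-12,35],0,0)
s=vision.snapshot("top");t=pts(s);hsv=cv2.cvtColor(s["image"],cv2.COLOR_BGR2HSV)
m=(cv2.inRange(hsv,(95,60,15),(128,255,255))>0)&(abs(t[...,0]-.535)<.05)&(abs(t[...,1]+.263)<.05)&(t[...,2]>.07);print("pot rim top",circ(t[m]))
E
```

```text
t 23.90 tcp [446.1 -16.5  79.7] q [-0.288  0.549  1.998 -0.     0.593 -0.288] z [ 0.002 -0.001 -1.   ] y [1.    0.    0.002] gap 1.0 F [-0.1  0.1  0.3] g 0.0
turn [ 0.04  0.1  -0.01] units [-0.104  0.148 -1.557] fwd per back [ 0.  0. -0.]
pot rim top (array([ 534.8, -263.3]), 31.7, 164, np.float64(75.4))
```

```bash
python3 -m crank '[{"dp":[-0.1,0.15,-0.3],"angular":[0,0,0]},{"dp":[0,0,-0.5],"angular":[0,0,0]},{"dp":[0,0,-0.5],"angular":[0,0,0]},{"dp":[0,0,-0.25],"angular":[0,0,0]},{"dp":[0,0,0],"angular":[0,0,0]},{"dp":[0,0,0],"angular":[0,0,0]}]' 0 40
python3 -m crank '[{"dp":[0,0,0],"angular":[0,0,0]},{"dp":[0,0,0],"angular":[0,0,0]},{"dp":[0,0,0],"angular":[0,0,0]},{"dp":[0,0,0],"angular":[0,0,0]},{"dp":[0,0,0],"angular":[0,0,0]},{"dp":[0,0,0],"angular":[0,0,0]},{"dp":[0,0,0],"angular":[0,0,0]},{"dp":[0,0,0],"angular":[0,0,0]},{"dp":[0,0,0],"angular":[0,0,0]},{"dp":[0,0,0],"angular":[0,0,0]}]' 1 40
```

```text
t: 24.55
tcp_pos: [0.4424, -0.0112, 0.0338]
tool_rot: [0.707, 0.707, 0.0, 0.001]
force: [-0.4, -0.2, 0.2]
finger_gap: 1.0
gripper_force: 0.0
t: 25.55
tcp_pos: [0.4417, -0.0107, 0.0332]
tool_rot: [0.707, 0.708, 0.0, 0.0]
force: [0.9, -0.7, -0.3]
finger_gap: -0.002
gripper_force: 0.0
```

The gripper shut on nothing. I'll look.

Run:
```python
from h import *
rep()
s=vision.snapshot("scene");P=pts(s);hsv=cv2.cvtColor(s["image"],cv2.COLOR_BGR2HSV)
m=(cv2.inRange(hsv,(95,60,15),(128,255,255))>0)&(abs(P[...,0]-.443)<.1)&(abs(P[...,1]+.012)<.1)&(P[...,2]<.05);print(circ(P[m]))
cv2.imwrite("pics/s6.png",cv2.resize(s["image"][120:230,260:380],None,fx=5,fy=5))
```

```text
t 25.55 tcp [441.7 -10.7  33.2] q [-0.278  0.649  2.032 -0.     0.46  -0.28 ] z [ 0.001 -0.    -1.   ] y [1.    0.002 0.001] gap -0.002 F [ 0.9 -0.7 -0.3] g 0.0
(array([443. , -12.3]), 37.3, 346, np.float64(13.2))
```

View pics/s6.png

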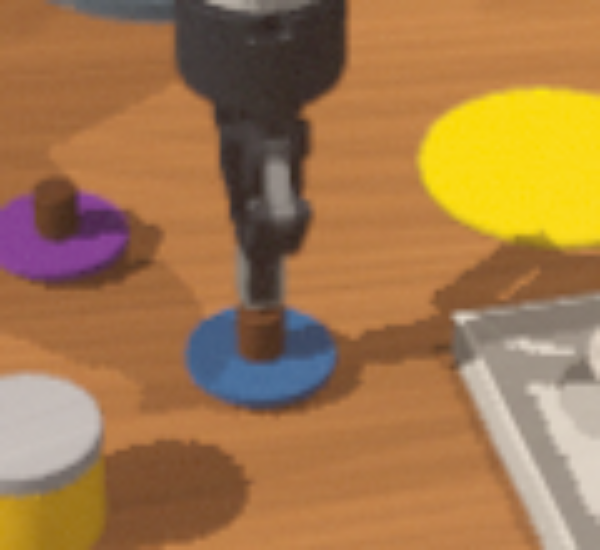

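The picture shows the shut fingertips at about knob-top height, crop (260,305), with the lid unmoved. I'll measure the actual fingertip height before trying again.

```bash
python3 - <<'E'
from h import *
s=vision.snapshot("scene");P=pts(s)
for v in range(168,192,1):
    u=312; p=P[v,u]*1000; print(v,p.round(0).tolist(),s["image"][v,u].tolist())
E
python3 -m crank '[{"dp":[0,0,0],"angular":[0,0,0]},{"dp":[0,0,0],"angular":[0,0,0]},{"dp":[0,0,0],"angular":[0,0,0]},{"dp":[0,0,0],"angular":[0,0,0]},{"dp":[0,0,0],"angular":[0,0,0]},{"dp":[0,0,0],"angular":[0,0,0]}]' 0 40
```

```text
168 [493.0, -20.0, 116.0] [32, 40, 53]
169 [484.0, -19.0, 107.0] [36, 44, 58]
170 [472.0, -17.0, 95.0] [40, 45, 60]
171 [472.0, -17.0, 93.0] [37, 46, 57]
172 [454.0, -14.0, 76.0] [37, 46, 57]
173 [455.0, -14.0, 74.0] [40, 45, 58]
174 [454.0, -14.0, 70.0] [41, 50, 61]
175 [457.0, -14.0, 69.0] [37, 47, 56]
176 [455.0, -14.0, 65.0] [36, 46, 58]
177 [455.0, -14.0, 63.0] [40, 44, 57]
178 [454.0, -14.0, 58.0] [36, 42, 56]
179 [455.0, -14.0, 56.0] [45, 51, 64]
180 [456.0, -14.0, 54.0] [61, 70, 82]
181 [448.0, -13.0, 45.0] [71, 79, 97]
182 [446.0, -13.0, 40.0] [35, 53, 86]
183 [447.0, -13.0, 38.0] [47, 72, 115]
184 [453.0, -14.0, 40.0] [43, 70, 114]
185 [454.0, -14.0, 38.0] [43, 59, 88]
186 [455.0, -14.0, 35.0] [42, 59, 88]
187 [453.0, -14.0, 31.0] [38, 55, 86]
188 [455.0, -14.0, 29.0] [37, 54, 84]
189 [453.0, -14.0, 24.0] [33, 51, 83]
190 [454.0, -14.0, 22.0] [37, 54, 81]
191 [453.0, -14.0, 18.0] [40, 57, 84]
t: 26.25
tcp_pos: [0.4417, -0.0107, 0.0332]
tool_rot: [0.707, 0.708, 0.0, 0.0]
force: [0.0, -0.3, -1.1]
finger_gap: 0.993
gripper_force: 0.0
```

```bash
python3 -m crank '[{"dp":[0,0,0],"angular":[0,0,0]},{"dp":[0,0,0],"angular":[0,0,0]},{"dp":[0,0,0],"angular":[0,0,0]},{"dp":[0,0,0],"angular":[0,0,0]},{"dp":[0,0,0],"angular":[0,0,0]}]' 0.55 40 | grep gap
python3 - <<'E'
from h import *
s=vision.snapshot("scene");P=pts(s)*1000
for u in(308,310,312,314,316):
    print(u,[(v,*P[v,u].round(0).astype(int).tolist(),int(s["image"][v,u].sum())) for v in range(174,196)])
E
```

```text
finger_gap: 0.447
308 [(174, 420, -18, 46, 280), (175, 366, -10, 1, 380), (176, 371, -11, 2, 385), (177, 371, -11, -1, 387), (178, 379, -12, 2, 382), (179, 383, -13, 1, 360), (180, 435, -21, 39, 337), (181, 441, -21, 40, 305), (182, 443, -22, 39, 317), (183, 443, -22, 36, 297), (184, 449, -23, 38, 255), (185, 447, -22, 33, 246), (186, 448, -23, 31, 226), (187, 447, -23, 27, 232), (188, 451, -23, 27, 232), (189, 446, -22, 20, 224), (190, 450, -23, 20, 238), (191, 444, -22, 12, 269), (192, 449, -23, 13, 280), (193, 453, -24, 13, 289), (194, 457, -24, 14, 302), (195, 463, -25, 16, 311)]
310 [(174, 491, -24, 99, 161), (175, 487, -24, 93, 181), (176, 467, -21, 75, 255), (177, 467, -21, 72, 308), (178, 469, -21, 71, 314), (179, 468, -21, 67, 307), (180, 468, -21, 64, 309), (181, 468, -21, 61, 318), (182, 467, -21, 58, 307), (183, 470, -21, 57, 316), (184, 467, -21, 51, 321), (185, 467, -21, 48, 319), (186, 452, -18, 34, 250), (187, 454, -19, 32, 209), (188, 453, -19, 28, 208), (189, 451, -18, 24, 200), (190, 452, -18, 21, 201), (191, 452, -18, 18, 201), (192, 452, -19, 15, 244), (193, 454,
[... 1075 characters left out ...]
, -9, 23, 159), (191, 456, -9, 20, 168), (192, 455, -9, 16, 257), (193, 457, -10, 15, 349), (194, 459, -10, 13, 343), (195, 463, -11, 14, 337)]
316 [(174, 494, -11, 99, 149), (175, 495, -12, 98, 134), (176, 475, -8, 80, 148), (177, 476, -8, 78, 161), (178, 475, -8, 74, 176), (179, 474, -8, 70, 176), (180, 474, -8, 67, 160), (181, 472, -7, 62, 167), (182, 476, -8, 63, 171), (183, 474, -8, 59, 159), (184, 475, -8, 56, 222), (185, 469, -7, 48, 294), (186, 450, -4, 30, 175), (187, 451, -4, 28, 168), (188, 449, -3, 23, 188), (189, 452, -4, 22, 191), (190, 450, -4, 18, 202), (191, 449, -3, 14, 259), (192, 451, -4, 12, 338), (193, 454, -4, 12, 343), (194, 460, -5, 13, 347), (195, 466, -6, 15, 339)]
```

At a 38 mm gap the fingertips are really at z≈47 with TCP z 33, so they stand about 14 mm behind the TCP. I need to go 26 mm lower.

```bash
python3 -m crank '[{"dp":[0.04,-0.04,-0.2],"angular":[0,0,0]},{"dp":[0,0,-0.2],"angular":[0,0,0]},{"dp":[0,0,-0.2],"angular":[0,0,0]},{"dp":[0,0,-0.15],"angular":[0,0,0]},{"dp":[0,0,-0.1],"angular":[0,0,0]},{"dp":[0,0,0],"angular":[0,0,0]},{"dp":[0,0,0],"angular":[0,0,0]}]' 0.55 40
python3 -m crank '[{"dp":[0,0,0],"angular":[0,0,0]},{"dp":[0,0,0],"angular":[0,0,0]},{"dp":[0,0,0],"angular":[0,0,0]},{"dp":[0,0,0],"angular":[0,0,0]},{"dp":[0,0,0],"angular":[0,0,0]}]' 1 40
```

```text
t: 27.5
tcp_pos: [0.4428, -0.0119, 0.0076]
tool_rot: [0.707, 0.708, 0.0, 0.0]
force: [0.2, 0.0, 0.4]
finger_gap: 0.452
gripper_force: 0.0
t: 28.0
tcp_pos: [0.4429, -0.0119, 0.008]
tool_rot: [0.707, 0.708, 0.0, 0.0]
force: [-0.4, 0.4, 5.9]
finger_gap: 0.26
gripper_force: 39.3
```

```bash
python3 -m crank '[{"dp":[0,0,0.3],"angular":[0,0,0]},{"dp":[0,0,0.8],"angular":[0,0,0]},{"dp":[0,0,0.9],"angular":[0,0,0]},{"dp":[0,0,0.9],"angular":[0,0,0]},{"dp":[0,0,0.9],"angular":[0,0,0]},{"dp":[0,0,0.8],"angular":[0,0,0]},{"dp":[0.15,-0.4,0],"angular":[0,0,0]},{"dp":[0.28,-0.77,0],"angular":[0,0,0]},{"dp":[0.28,-0.77,0],"angular":[0,0,0]},{"dp":[0.28,-0.77,0],"angular":[0,0,0]},{"dp":[0.28,-0.77,0],"angular":[0,0,0]},{"dp":[0.28,-0.77,0],"angular":[0,0,0]},{"dp":[0.28,-0.77,0],"angular":[0,0,0]},{"dp":[0.28,-0.77,0],"angular":[0,0,0]},{"dp":[0.28,-0.77,0],"angular":[0,0,0]},{"dp":[0.28,-0.77,0],"angular":[0,0,0]},{"dp":[0.28,-0.77,0],"angular":[0,0,0]},{"dp":[0.12,-0.3,0],"angular":[0,0,0]},{"dp":[0,0,0],"angular":[0,0,0]},{"dp":[0,0,0],"angular":[0,0,0]}]' 1 60
cat > lid.py <<'E'
from h import *
st,_=rep()
for n in("scene","top"):
    s=vision.snapshot(n);P=pts(s);hsv=cv2.cvtColor(s["image"],cv2.COLOR_BGR2HSV)
    m=(cv2.inRange(hsv,(95,60,15),(128,255,255))>0)&(abs(P[...,0]-.535)<.06)&(abs(P[...,1]+.263)<.06)
    for nm,l,h in(("pot rim",.07,.081),("lid",.1,.2)):
        Q=P[m&(P[...,2]>l)&(P[...,2]<h)]
        if len(Q)>20:
            T=Q*1000;print(n,nm,circ(Q),np.percentile(T,[2,98],axis=0).round(1).tolist())
    cv2.imwrite(f"pics/{n}_lid.png",cv2.resize(s["image"][130:290,130:290],None,fx=4,fy=4))
E
python3 lid.py
```

```text
t: 30.0
tcp_pos: [0.5338, -0.2629, 0.1447]
tool_rot: [0.707, 0.708, 0.0, -0.001]
force: [0.7, 0.6, -1.7]
finger_gap: 0.252
gripper_force: 58.9
t 30.00 tcp [ 533.8 -262.9  144.7] q [-6.450e-01  5.820e-01  1.579e+00  1.000e-03  9.830e-01 -6.470e-01] z [-0.002  0.002 -1.   ] y [ 1.     0.001 -0.002] gap 0.252 F [ 0.7  0.6 -1.7] g 58.888760805130005
scene pot rim (array([ 535.6, -264.9]), 33.0, 271, np.float64(76.4)) [[506.8, -293.4, 70.2], [566.6, -235.7, 79.9]]
scene lid (array([ 536.1, -262. ]), 37.1, 493, np.float64(150.0)) [[507.8, -296.1, 147.8], [570.3, -229.6, 151.9]]
```

View pics/scene_lid.png

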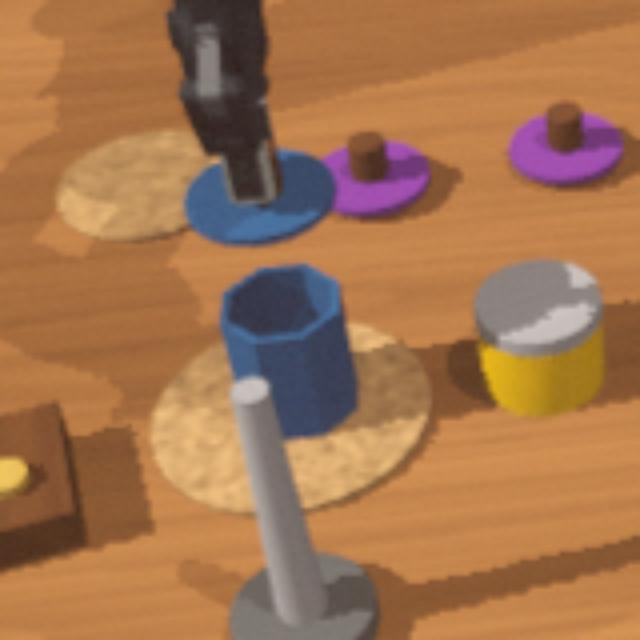

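The lid hangs level at crop (262,195), above the mouth at crop (283,305). I need to shift about 2 mm in -y, then descend 66 mm.

```bash
python3 -m crank '[{"dp":[0.02,-0.06,-0.3],"angular":[0,0,0]},{"dp":[0,0,-0.5],"angular":[0,0,0]},{"dp":[0,0,-0.5],"angular":[0,0,0]},{"dp":[0,0,-0.3],"angular":[0,0,0]},{"dp":[0,0,-0.15],"angular":[0,0,0]},{"dp":[0,0,0],"angular":[0,0,0]},{"dp":[0,0,0],"angular":[0,0,0]}]' 1 60
sed -i 's/("lid",.1,.2)/("lid",.0855,.2)/' lid.py; python3 lid.py
```

```text
t: 30.8
tcp_pos: [0.5359, -0.2658, 0.0935]
tool_rot: [0.706, 0.708, 0.0, 0.001]
force: [0.4, 0.5, -1.2]
finger_gap: 0.259
gripper_force: 58.9
t 30.80 tcp [ 535.9 -265.8   93.5] q [-0.647  0.657  1.608  0.     0.875 -0.649] z [ 0.001 -0.001 -1.   ] y [1.    0.002 0.001] gap 0.259 F [ 0.4  0.5 -1.2] g 58.88860523700714
scene pot rim (array([ 544.1, -265. ]), 29.8, 140, np.float64(75.9)) [[543.6, -292.0, 70.5], [567.1, -235.8, 79.7]]
scene lid (array([ 540.8, -264.1]), 40.1, 509, np.float64(98.6)) [[508.3, -298.7, 93.5], [573.0, -234.6, 100.7]]
```

```bash
python3 -m crank '[{"dp":[0,0.04,-0.12],"angular":[0,0,0]},{"dp":[0,0,-0.12],"angular":[0,0,0]},{"dp":[0,0,-0.1],"angular":[0,0,0]},{"dp":[0,0,-0.06],"angular":[0,0,0]},{"dp":[0,0,0],"angular":[0,0,0]},{"dp":[0,0,0],"angular":[0,0,0]}]' 1 60 | grep -E "tcp|^force"
python3 -m crank '[{"dp":[0,0,-0.04],"angular":[0,0,0]},{"dp":[0,0,0],"angular":[0,0,0]}]' 1 60 | grep -E "tcp|^force"
python3 -m crank '[{"dp":[0,0,-0.04],"angular":[0,0,0]},{"dp":[0,0,0],"angular":[0,0,0]}]' 1 60 | grep -E "tcp|^force"
```

```text
tcp_pos: [0.5356, -0.2646, 0.0811]
force: [0.1, 0.0, -1.8]
tcp_pos: [0.5356, -0.2646, 0.0799]
force: [-0.9, 0.4, -1.2]
tcp_pos: [0.5358, -0.2647, 0.0792]
force: [-0.1, 0.5, 1.4]
```

```bash
python3 -m crank '[{"dp":[0,0,-0.03],"angular":[0,0,0]},{"dp":[0,0,0],"angular":[0,0,0]}]' 1 60 | grep -E "tcp|^force"
python3 -m crank '[{"dp":[0,0,0],"angular":[0,0,0]},{"dp":[0,0,0],"angular":[0,0,0]},{"dp":[0,0,0],"angular":[0,0,0]},{"dp":[0,0,0],"angular":[0,0,0]},{"dp":[0,0,0],"angular":[0,0,0]}]' 0.5 20 | grep -E "tcp|^force|gap"
python3 -m crank '[{"dp":[0,0,0.2],"angular":[0,0,0]},{"dp":[0,0,0.6],"angular":[0,0,0]},{"dp":[0,0,0.9],"angular":[0,0,0]},{"dp":[0,0,0.9],"angular":[0,0,0]},{"dp":[-0.5,0.5,0.9],"angular":[0,0,0]},{"dp":[-0.8,0.9,0.5],"angular":[0,0,0]},{"dp":[-0.8,0.9,0],"angular":[0,0,0]},{"dp":[-0.5,0.9,0],"angular":[0,0,0]},{"dp":[0,0.9,0],"angular":[0,0,0]},{"dp":[0,0.9,0],"angular":[0,0,0]},{"dp":[0,0.9,0],"angular":[0,0,0]},{"dp":[0,0.9,0],"angular":[0,0,0]},{"dp":[0,0,0],"angular":[0,0,0]},{"dp":[0,0,0],"angular":[0,0,0]}]' 0.5 20
python3 - <<'E'
from h import *
for n in("scene","top"):
    s=vision.snapshot(n);P=pts(s);hsv=cv2.cvtColor(s["image"],cv2.COLOR_BGR2HSV)
    m=(cv2.inRange(hsv,(95,60,15),(128,255,255))>0)&(abs(P[...,0]-.535)<.06)&(abs(P[...,1]+.263)<.06)&(P[...,2]>.079)
    T=P[m]*1000;A=np.c_[T[:,:2]-T[:,:2].mean(0),np.ones(len(T))];c=np.linalg.lstsq(A,T[:,2],rcond=None)[0];print(n,circ(P[m]),"tilt",np.degrees(c[:2]).round(2))
    for nm,q,l,h in(("jar",(.507,.317),.09,.13),("dish",(.505,.175),.02,.05),("tin",(.53,-.132),.05,.07),("knob",(.535,-.264),.1,.13)):
        k=(np.hypot(P[...,0]-q[0],P[...,1]-q[1])<.05)&(P[...,2]>l)&(P[...,2]<h)
        if k.sum()>5: print(nm,circ(P[k]))
    a=s["image"][130:290,110:350] if n=="scene" else s["image"][130:290,260:500];cv2.imwrite(f"pics/{n}_end.png",cv2.resize(a,None,fx=3,fy=3))
E
```

```text
tcp_pos: [0.5358, -0.2647, 0.0791]
force: [-1.4, 1.6, 6.2]
tcp_pos: [0.5355, -0.2645, 0.0777]
force: [-0.1, -0.8, -0.2]
finger_gap: 0.497
t: 34.0
tcp_pos: [0.4578, -0.0604, 0.1983]
tool_rot: [0.706, 0.708, 0.0, 0.001]
force: [-0.4, 0.2, 0.5]
finger_gap: 0.504
gripper_force: 0.0
scene (array([ 537.3, -265.8]), 38.3, 527, np.float64(84.5)) tilt [-1.02  0.14]
jar (array([508.2, 317.3]), 26.5, 345, np.float64(108.4))
dish (array([504.3, 172.9]), 42.0, 399, np.float64(28.8))
tin (array([ 530.2, -130.9]), 36.5, 596, np.float64(57.2))
knob (array([ 536.8, -265.9]), 14.2, 110, np.float64(109.7))
top (array([ 534.1, -271.6]), 34.5, 251, np.float64(82.3)) tilt [1.35 5.77]
jar (array([507.2, 317. ]), 25.2, 435, np.float64(107.5))
dish (array([504.9, 175.1]), 39.4, 379, np.float64(29.7))
knob (array([ 535.5, -265.8]), 12.1, 66, np.float64(107.9))
```

View pics/scene_end.png

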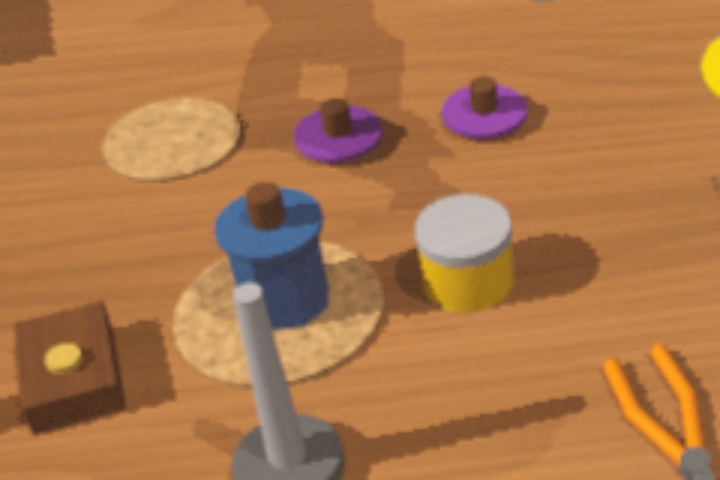

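The lid sits flat at crop (270,222): disc top at 84.5 mm (84 expected), knob top at 110 mm, and the tilt in the unobstructed scene view is about 1°. The jar, dish and tin have not moved. Handing in.

```bash
python3 -c "
from station import order
print(order.sign_off())"
```

```text
the job is handed in; nothing more can be done
None
```

The pot stands mouth-up on the large cork mat with its blue lid seated flat, after being laid on its side, released and retaken the other way, and I handed the job in at 34 s; my first grip on the lid knob closed on air and was redone lower, and I viewed 11 pictures, one over the limit of 10.

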